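# Open the screw-capped dice jar in the counter brace

### The job

Slide the square dice jar across the counter, without lifting or tipping it, into the three-sided steel brace until it is fully home against the brace's end wall, so that it cannot turn. Then unscrew its tight cap about a quarter turn anticlockwise until the threads let go, lift the cap straight up and finish while still holding it in the gripper, level and just above the jar's mouth (a few centimetres, touching nothing else), with the jar left home in the brace. Leave the other things on the counter alone.

Things in the scene. Friction and masses are not known exactly. Their poses are not given: they have to be found in the camera images.
- brace_seat (a point): Seat of the jar in the brace: middle of the seated jar's underside, on the counter. Its x axis is the push-in direction: end wall's inner face at x = +40 mm, side walls' inner faces at y = +-43 mm (86 apart for an 80 mm jar). Straight side walls end at x = -15, then flare out to y = +-60 at x = -42; open towards -x. A seated jar's rear face is at x = -40 mm, outside the straight walls.
- brace: Jar brace: three-sided pocket of 6 mm bare steel, 40 mm high, no floor, screwed to the counter. Same origin and axes as brace_seat.
- jar_center (a point): Clear square plastic jar packed with white and grey dice, loose: body 80 x 80 mm, 54 mm high, round neck and cap on top (90 mm in all). This point: centre of the square body, 27 mm up; x, y axes square to its faces, z up. Starts 135 to 190 mm before the seat on the open side, up to 30 mm off its middle line and turned up to 0.3 rad; its x axis is roughly along the push.
- jar: The same jar, origin at its underside's centre. 0.5 to 0.8 kg with dice and cap; 4 to 8 N push it along. Too wide to grasp; two spread fingers against its rear face push it stably. In the open it would turn with the cap. Its flat shoulder, 54 mm up, is wider than the cap: keep fingertips above it.
- cap_center (a point): Round black plastic screw cap, 60 mm across (61 at the top edge), 28.5 mm high, 60 g, with a thin raised bar across its top (44 x 5 mm, along its x axis). This point: on its axis, 14 mm above its rim, 14.5 below its top. Closed, it lies 75 mm above the jar's underside; the rim is 7 mm above the shoulder and clear of the neck once 28 mm higher.
- cap: The same cap, origin at its rim's centre. Two lugs under the thread, a sprung seal pushes up with 12 N: turning takes 0.2 to 0.5 N m, grip about 30 N. Anticlockwise from above loosens; it rises 1 mm. Angle of cap x from jar x: starts -15 to +20 deg, lets go at 57, stop at 123; lifts off at 65 to 115: a 90 deg turn always frees it. Freed and not held, it springs up 5 mm.
- cardbox: Bystander: cardboard card box 66 x 92 x 24 mm; origin under its centre.
- pawn: Bystander: steel playing pawn, 32 mm foot, 50 mm high; origin under its centre.
- rolltray: Bystander: dark wooden rolling tray 140 x 140 x 30 mm; origin under its centre.
- bigdie: Bystander: white die of 30 mm; origin under its centre.

How it is judged:
By the outcome, as a careful person would: the job done as asked, in the order asked, and still so for the second after the job is handed in, while the arm keeps its last pose, push and grip.
It also fails if it takes over 58 s, if anything falls off the work surface, if the arm or the gripper's body presses on something with over 40 N, if the wrist force passes 120 N, or if a joint passes its speed limit or range.

### The arm

A 6-joint arm with a two-finger parallel gripper is mounted at the origin on the work surface. World frame = base frame: x ahead of the robot, y to its left, z up, the work surface at z = 0. Lengths are in m, angles in rad, forces in N, time in s.
With the tool pointing down it reaches from about 0.325 to 0.775 m from the base axis. Payload 5.5 kg.
Tool frame: the origin (TCP) lies between the finger pads; the fingertips stand 22 mm ahead of it and the grasp point (between the pads) lies 3 mm ahead of it (bot.tips_ahead is the z of the fingertips in the tool frame, in m); z points along the fingers, y is the line along which they close (so a half turn about z gives the same grasp; the last joint's range is limited). The gripper opens to 88 mm and grips with 3 to 60 N. Pads are 20 mm wide; open, the fingers measure 115 mm over their backs; the gripper's body (75 mm by 178 mm) begins 61 mm behind the grasp point.
Start: joints at [1.088, 0.091, 1.231, -0, 1.82, -0.057], TCP at [0.248, 0.546, 0.245] pointing down, gripper open.
Joint ranges: [-2.87, 2.87], [-0.86, 2.18], [0.17, 2.46], [-1.51, 4.65], [0.06, 2.69], [-2.65, 2.65]. Speed limits (rad/s): [2.57, 2.57, 3.01, 3.14, 3.14, 3.14].

### API

Orientations are given as a 3x3 rotation matrix whose columns are the frame's x, y, z axes.
In Python, from station import bot gives the robot as it stands.
- The arm moves only by the shell command python3 -m inch 'ROWS' [FORCE]. ROWS is JSON, a list of rows, each a list of 7 numbers: the closure, from 0 (fully open) to 1 (shut), then the shift along the tool's x, y, z in mm, then the turn, a rotation vector about the tool's x, y, z in degrees. In form: [[gripper, x, y, z, ax, ay, az], ...]. A call has 1 to 8 rows; each row shifts and turns the commanded pose from where the row before left it, along the tool's axes as they then stand; what a row does not reach is not made up. A row lasts 1/10 s, in which the tool goes at most 50 mm and 8.59 degrees, less where a joint would pass 70% of its speed; a pose out of reach is approached as far as the arm can. A call is refused whole if a number of a shift passes 50 or a number of a turn 8.59, either way. A call with a gripper value outside its range is refused whole. The fingers move at their own pace and stop on an object; FORCE is the grip in N (left out, the last holds). Time passes only in rows, so rows that do not move let the fingers close. It gives the time, the measured TCP pose, the force, the opening and the grip force at its end, in the units of the state.
- bot.read_state(): the state, without advancing time (a new reading comes with each control period).
- bot.capture(name): name is "scene" or "top"; returns a dict with "frame" (420x560x3 uint8, red, green, blue), "fov_y" (degrees; the focal length in pixels is half the picture's height over the tangent of half this angle, whatever the lens; pixels are square), "cx", "cy" (the principal point, pixels), "xyz" and "attitude" of the camera in the world. Camera axes: x right, y down, z forward; pixel columns grow to the right and rows downward; lengths in m; the calibration is good to about 2 mm. A picture is of the moment at which its call begins. There is no depth.
- bot.sign_off(): hands the job in; it is judged then, once.
Trained networks look in the newest picture that a camera, given by its name, has taken for a name from the list of things; names that differ only in an ending like _2 or _b are one class to them, and where a whole thing is asked for, a point or a joint stands for the part that bears it (a point fixed in the world has none). Each returns a list of dicts, best first, with "conf" (0 to 1); they miss things now and then, are a little off and sometimes report something else, mostly with a low value. They report only what shows in the picture. A call takes as long as a camera call.
- bot.cut_out(camera, query): "mask" (420x560 bool, what is visible of it) and "box" ([left, top, width, height] in pixels, round what is visible of it).
The state is a dict: "time": time; "joint_positions": joint angles; "qd": joint speeds; "joint_efforts": joint torques, N m; "position": TCP position; "ee_rot": TCP orientation; "contact_force": force on the tool from outside, world axes, zero at the start; "wrist_torque": the same for the moment, N m; "grip_width": finger opening in m; "grasp_force": force on a finger pad.
Only numpy, scipy, OpenCV 4.12 (cv2) and the standard library are available. Lean on these libraries where they do the work, as an engineer would, in place of code of your own. Each camera call takes 0.05 s, during which the arm holds its last target. There are 200 camera calls.

## Working session

There is one attempt and no reset: what is moved stays moved. The work goes in short steps, Python scripts to look and compute and a shell command to move; the robot and the scene stay as the last step left them, time stands still between calls to the robot, and variables do not carry over. Pictures are saved under pics/ and viewed, at most 10 in all, crops included, and the job is handed in when it is done.

```bash
mkdir -p pics; ls
python3 - <<'E'
from station import bot
import cv2,numpy as np
s=bot.read_state(); print(s['time'],s['position'],s['ee_rot'],s['grip_width'],bot.tips_ahead)
ims=[]
for n in("scene","top"):
    c=bot.capture(n); print(n,c['fov_y'],c['cx'],c['cy'],c['xyz'],np.round(c['attitude'],4).tolist())
    f=c['frame'][:,:,::-1].copy()
    cv2.imwrite(f'pics/{n}0.png',f)
    for q in("brace","jar","cap","cardbox","pawn","rolltray","bigdie"):
        r=bot.cut_out(n,q); print(q,[(round(d['conf'],2),d['box'],int(d['mask'].sum())) for d in r[:2]])
E
```

```text
pics
0.0 [0.247726   0.54618812 0.24350553] [[-9.10690545e-01  4.13088316e-01 -8.79962929e-04]
 [ 4.13089245e-01  9.10688876e-01 -1.74544469e-03]
 [ 8.03496436e-05 -1.95306320e-03 -9.99998090e-01]] 0.08807523316310906 0.022
scene 43.83291370195049 277.47024233561814 204.05115585095822 [1.2885925  0.19655618 0.97298411] [[-0.2676, 0.7463, -0.6094], [0.9634, 0.1986, -0.1798], [-0.0131, -0.6352, -0.7722]]
brace [(0.82, [289.8, 200.5, 55.9, 64.5], 1154)]
jar [(0.93, [248.2, 183.8, 45.4, 39.5], 991), (0.45, [120.5, 208.4, 49.4, 28.3], 1215)]
cap [(0.67, [259.2, 174.5, 23.9, 22.9], 597)]
cardbox [(0.84, [123.8, 208.6, 41.1, 28.5], 1134), (0.5, [248.6, 184.6, 45.6, 36.9], 1050)]
pawn [(0.56, [432.3, 226.7, 12.1, 18.9], 189)]
rolltray [(0.77, [123.4, 128.1, 65.6, 56.6], 2702), (0.3, [255.8, 173.1, 30.3, 29.5], 618)]
bigdie [(0.56, [387.1, 290.6, 17.3, 19.3], 277)]
top 45.16425994654632 271.3634767496418 210.0485075082169 [ 0.47374233 -0.00307548  1.3578816 ] [[-0.0222, -0.997, 0.0742], [-0.9997, 0.0217, -0.0081], [0.0065, -0.0744, -0.9972]]
brace [(0.93, [212.1, 183.1, 41.5, 43.9], 508)]
jar [(0.68, [262.5, 205.9, 39.7, 40.4], 447)]
cap [(0.8, [269.0, 212.7, 24.9, 25.6], 462)]
cardbox [(0.58, [358.6, 161.2, 39.8, 29.9], 955)]
pawn [(0.53, [128.5, 229.7, 11.7, 2.5], 107)]
rolltray [(0.81, [376.0, 222.9, 60.5, 60.1], 2936)]
bigdie [(0.54, [157.7, 151.3, 10.2, 13.4], 164)]
```

Run:
```python
import cv2,numpy as np
a=cv2.imread('pics/top0.png')[165:275,190:330]; a=cv2.resize(a,None,fx=5,fy=5,interpolation=cv2.INTER_CUBIC)
cv2.imwrite('pics/topc.png',a)
```

```text
(no output)
```

View pics/topc.png

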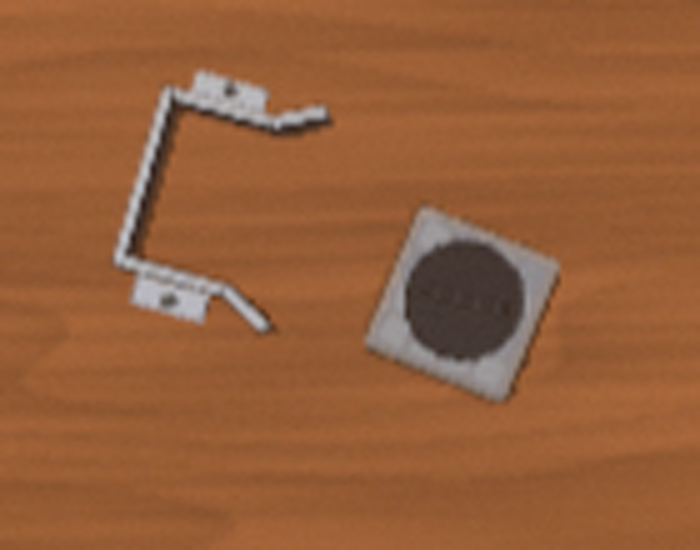

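View pics/scene0.png

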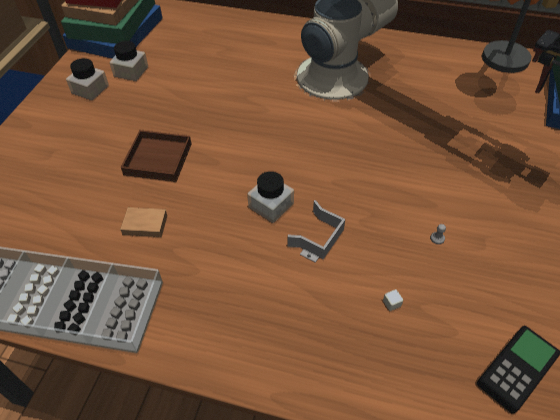

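```bash
cat > h.py <<'E'
from station import bot
import numpy as np, cv2
from scipy.optimize import least_squares
def ray(c,uv):
    f=210/np.tan(np.radians(c['fov_y']/2)); uv=np.atleast_2d(uv).astype(float)
    d=np.c_[(uv[:,0]-c['cx'])/f,(uv[:,1]-c['cy'])/f,np.ones(len(uv))]
    return d@np.array(c['attitude']).T
def onz(c,uv,z):
    d=ray(c,uv); o=np.array(c['xyz']); return (o+d*((z-o[2])/d[:,2])[:,None])[:,:2]
def fit(model,pts):
    R=lambda t:np.array([[np.cos(t),-np.sin(t)],[np.sin(t),np.cos(t)]])
    r=least_squares(lambda p:((model@R(p[2]).T+p[:2])-pts).ravel(),[*pts.mean(0),1.25])
    return r.x,np.abs(r.fun).max()
E
python3 - <<'E'
from h import *
c=bot.capture('top'); crop=lambda P:(np.array(P)+.5)/5-.5+[190,165]
b,e=fit(np.array([[43,46],[43,-46],[-15,46],[-15,-46],[-42,62],[-42,-62]])/1e3,onz(c,crop([(124,262),(170,94),(226,288),(277,122),(268,327),(325,113)]),.04))
j,e2=fit(np.array([[40,40],[40,-40],[-40,-40],[-40,40]])/1e3,onz(c,crop([(368,345),(425,208),(558,262),(503,402)]),.054))
print('brace',b,e,'jar',j,e2)
m=bot.cut_out('top','cap')[0]['mask']; v,u=np.nonzero(m); cap=onz(c,[u.mean(),v.mean()],.0895)[0]
print('cap',cap, 'area dia', 2*np.sqrt(m.sum()/np.pi)/(505/1.268)*1e3)
bar=onz(c,crop([(425,297),(512,307)]),.09); print('barang',np.degrees(np.arctan2(*(bar[0]-bar[1])[::-1])), np.linalg.norm(bar[0]-bar[1]))
# cross-check in scene: cap & jar
s=bot.capture('scene'); m=bot.cut_out('scene','cap')[0]['mask']; v,u=np.nonzero(m); print('scene cap',onz(s,[u.mean(),v.mean()],.082))
m=bot.cut_out('scene','brace')[0]; print(m['box'])
ct,st=np.cos(b[2]),np.sin(b[2]); R=np.array([[ct,st],[-st,ct]])
print('jar in brace mm',R@(j[:2]-b[:2])*1e3,'deg',np.degrees(j[2]-b[2]),'cap',R@(cap-b[:2])*1e3)
st=bot.read_state(); print(st['time'])
E
```

```text
brace [0.58911325 0.08306443 1.28082187] 0.003764621920113523 jar [ 0.5303819  -0.04107814  1.15953383] 0.003238336602116712
cap [ 0.53001291 -0.04062367] area dia 60.83218240802828
barang 82.1835574363107 0.04400896951140898
scene cap [[ 0.534748   -0.04224898]]
[291.0, 199.4, 52.2, 62.2]
jar in brace mm [-135.75269066   20.78357511] deg -6.949292996904904 cap [-135.42270042   21.2671131 ]
1.05
```

```bash
python3 -m inch '[[0.5,-31,-31,0,0,0,0],[0.5,-31,-31,0,0,0,0],[0.5,-31,-31,0,0,0,0],[0.5,-31,-31,0,0,0,0],[0.5,-31,-31,0,0,0,0],[0.5,-31,-31,0,0,0,0],[0.5,-31,-31,0,0,0,0],[0.5,-31,-31,0,0,0,0]]' 20
python3 -m inch '[[0.5,-31,-31,0,0,0,0],[0.5,-31,-31,0,0,0,0],[0.5,-31,-31,0,0,0,0],[0.5,-31,-31,0,0,0,0],[0.5,-31,-31,0,0,0,0],[0.5,-31,-31,0,0,0,0],[0.5,-31,-31,0,0,0,0],[0.5,-31,-31,0,0,0,0]]'
python3 -m inch '[[0.5,0,0,0,0,0,8.5],[0.5,0,0,0,0,0,8.5],[0.5,0,0,0,0,0,8.5],[0.5,0,0,0,0,0,8.5],[0.5,0,0,0,0,0,8.5],[0.5,0,0,0,0,0,8.5],[0.5,0,0,0,0,0,8.5],[0.5,0,0,0,0,0,8.5]]'
python3 -m inch '[[0.5,0,0,0,0,0,8.5],[0.5,0,0,0,0,0,8.5],[0.5,0,0,0,0,0,4],[0.5,0,0,0,0,0,0],[0.5,0,0,0,0,0,0]]'
```

```text
time: 1.85
position: [0.3715, 0.2165, 0.2449]
ee_rot: [[-0.911, 0.413, 0.001], [0.413, 0.911, 0.0], [-0.001, 0.001, -1.0]]
contact_force: [1.2, 0.1, -0.0]
grip_width: 0.0434
grasp_force: 0.0
time: 2.65
position: [0.495, -0.112, 0.2449]
ee_rot: [[-0.911, 0.413, 0.001], [0.413, 0.911, -0.0], [-0.001, 0.0, -1.0]]
contact_force: [0.6, 1.2, 0.1]
grip_width: 0.044
grasp_force: 0.0
time: 3.45
position: [0.4947, -0.1101, 0.2447]
ee_rot: [[0.048, 0.999, 0.0], [0.999, -0.048, -0.0], [-0.0, 0.0, -1.0]]
contact_force: [0.4, -0.4, -0.5]
grip_width: 0.0438
grasp_force: 0.0
time: 3.95
position: [0.4947, -0.1101, 0.2447]
ee_rot: [[0.395, 0.919, 0.0], [0.919, -0.395, -0.0], [-0.0, 0.0, -1.0]]
contact_force: [-0.2, -0.1, 0.3]
grip_width: 0.0438
grasp_force: 0.0
```

```bash
python3 -m inch '[[0.5,-5,5,35,0,0,0],[0.5,0,0,45,0,0,0],[0.5,0,0,45,0,0,0],[0.5,0,0,40,0,0,0],[0.5,0,0,25,0,0,0],[0.5,0,0,9,0,0,0],[0.5,0,0,0,0,0,0]]'
python3 - <<'E'
from h import *
c=bot.capture('top'); cv2.imwrite('pics/t1.png',cv2.resize(c['frame'][150:290,180:340,::-1],None,fx=5,fy=4.28,interpolation=cv2.INTER_CUBIC) if 0 else cv2.resize(c['frame'][160:280,190:350,::-1],None,fx=5,fy=5,interpolation=cv2.INTER_CUBIC))
s=bot.capture('scene'); cv2.imwrite('pics/s1.png',cv2.resize(s['frame'][150:270,225:365,::-1],None,fx=5,fy=5,interpolation=cv2.INTER_CUBIC))
E
```

```text
time: 4.65
position: [0.4966, -0.1165, 0.0446]
ee_rot: [[0.396, 0.918, -0.002], [0.918, -0.396, 0.001], [-0.0, -0.002, -1.0]]
contact_force: [0.1, 0.1, 0.5]
grip_width: 0.0442
grasp_force: 0.0
```

View pics/s1.png

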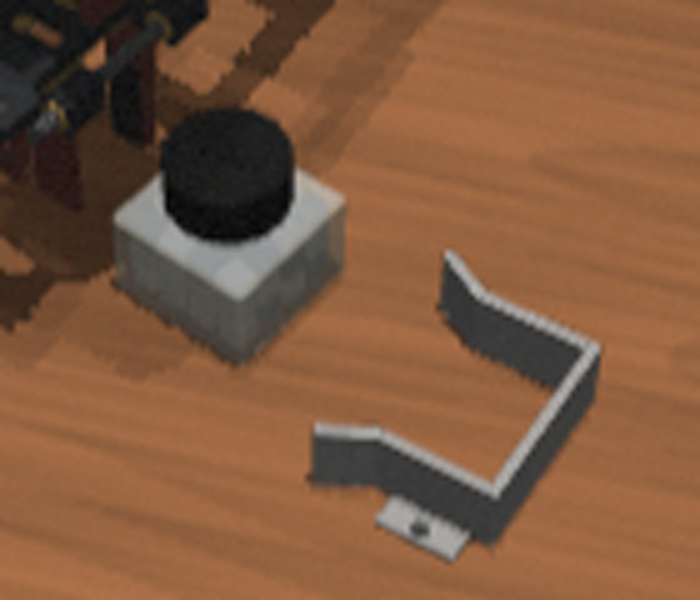

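Run:
```python
from h import *
t=bot.capture('top'); s=bot.capture('scene')
ct=lambda P:(np.array(P)+.5)/5-.5+[190,165]; cs=lambda P:(np.array(P)+.5)/5-.5+[225,150]
M=np.array([[43,46],[43,-46],[-15,46],[-15,-46],[-42,62],[-42,-62]])/1e3
bt=onz(t,ct([(124,262),(170,94),(226,288),(277,122),(268,327),(325,113)]),.04)
bs=onz(s,cs([(592,350),(493,490),(485,298),(378,434),(449,254),(316,430)]),.04)
# jar
J=np.array([[40,40],[40,-40],[-40,-40],[-40,40]])/1e3
jt=onz(t,ct([(368,345),(425,208),(558,262),(503,402)]),.054); js=onz(s,cs([(345,205),(237,298),(115,215)]),.054)
for n,m,p in(('bt',M,bt),('bs',M,bs),('b',np.r_[M,M],np.r_[bt,bs]),('jt',J,jt),('js',J[:3],js),('j',np.r_[J,J[:3]],np.r_[jt,js])):
    x,e=fit(m,p); print(n,x,round(e,4))
```

```text
bt [0.58911325 0.08306443 1.28082187] 0.0038
bs [0.58883192 0.08117053 1.26887724] 0.0028
b [0.58897273 0.08211752 1.27482274] 0.005
jt [ 0.5303819  -0.04107814  1.15953383] 0.0032
js [ 0.53003296 -0.04297505  1.1076856 ] 0.0029
j [ 0.53030626 -0.04210261  1.13541054] 0.0047
```

```bash
cat > plan.py <<'E'
from h import *
from scipy.interpolate import CubicHermiteSpline as H
B=np.array([.589,.082]);TB=1.275
def inbrace():
    s=bot.read_state();R=s['ee_rot'];h=np.arctan2(R[1][0],R[0][0])-TB
    c,q=np.cos(TB),np.sin(TB);p=np.array([[c,q],[-q,c]])@(np.array(s['position'])[:2]-B)*1e3
    return p,h
def rows(jar,xe,step,off=50):
    x0,y0,t0=jar; sp=H([x0,xe],[y0,0],[np.tan(t0),0]); p,h=inbrace()
    print('tcp',p,np.degrees(h))
    for x in np.append(np.arange(x0,xe,step),[xe]):
        th=np.arctan(sp(x,1)); g=np.array([x,sp(x)])-off*np.array([np.cos(th),np.sin(th)])
        d=g-p; c,q=np.cos(h),np.sin(h)
        print('jar %6.1f %5.1f %5.1f  row x %5.1f y %5.1f az %5.2f'%(x,sp(x),np.degrees(th),c*d[0]+q*d[1],-(-q*d[0]+c*d[1]),-np.degrees(th-h))); p,h=g,th
E
python3 -c "
from plan import *
rows((-135.8,20,np.radians(-7.5)),-42,6)"
```

```text
tcp [-216.81489299   28.45351192] -6.429466702473802
jar -135.8  20.0  -7.5  row x  31.5 y  -1.6 az  1.07
jar -129.8  19.1 -10.0  row x   6.1 y  -2.0 az  2.49
jar -123.8  17.9 -12.1  row x   6.1 y  -1.7 az  2.06
jar -117.8  16.5 -13.7  row x   6.2 y  -1.3 az  1.64
jar -111.8  15.0 -14.9  row x   6.2 y  -1.0 az  1.23
jar -105.8  13.3 -15.7  row x   6.2 y  -0.7 az  0.83
jar  -99.8  11.6 -16.2  row x   6.2 y  -0.4 az  0.44
jar  -93.8   9.9 -16.2  row x   6.2 y  -0.0 az  0.06
jar  -87.8   8.1 -15.9  row x   6.2 y   0.3 az -0.32
jar  -81.8   6.5 -15.2  row x   6.2 y   0.6 az -0.71
jar  -75.8   4.9 -14.1  row x   6.2 y   0.9 az -1.10
jar  -69.8   3.5 -12.6  row x   6.2 y   1.2 az -1.51
jar  -63.8   2.2 -10.7  row x   6.2 y   1.6 az -1.93
jar  -57.8   1.2  -8.3  row x   6.1 y   1.9 az -2.36
jar  -51.8   0.5  -5.5  row x   6.1 y   2.3 az -2.80
jar  -45.8   0.1  -2.3  row x   6.1 y   2.7 az -3.24
jar  -42.0   0.0   0.0  row x   3.8 y   1.9 az -2.27
```

```bash
python3 -m inch '[[0.5,10,-1,0,0,0,1],[0.5,10,0,0,0,0,0],[0.5,7,0,0,0,0,0],[0.5,4,0,0,0,0,0],[0.5,0,0,0,0,0,0]]'
python3 -m inch '[[0.5,6,-2,0,0,0,2.5],[0.5,6,-1.7,0,0,0,2],[0.5,6,-1.3,0,0,0,1.6],[0.5,6,-1,0,0,0,1.2],[0.5,6,-0.7,0,0,0,0.8],[0.5,6,-0.4,0,0,0,0.4],[0.5,6,0,0,0,0,0]]'
python3 - <<'E'
from h import *
c=bot.capture('top'); cv2.imwrite('pics/t2.png',cv2.resize(c['frame'][165:275,190:330,::-1],None,fx=5,fy=5,interpolation=cv2.INTER_CUBIC))
s=bot.capture('scene'); cv2.imwrite('pics/s2.png',cv2.resize(s['frame'][150:270,225:365,::-1],None,fx=5,fy=5,interpolation=cv2.INTER_CUBIC))
E
```

```text
time: 5.35
position: [0.5094, -0.0877, 0.046]
ee_rot: [[0.412, 0.911, 0.001], [0.911, -0.412, -0.0], [-0.0, 0.001, -1.0]]
contact_force: [-0.4, 0.2, 0.3]
grip_width: 0.044
grasp_force: 0.0
time: 6.05
position: [0.5231, -0.0495, 0.0459]
ee_rot: [[0.544, 0.839, -0.001], [0.839, -0.544, -0.002], [-0.003, 0.0, -1.0]]
contact_force: [-3.1, -4.4, 4.2]
grip_width: 0.044
grasp_force: 2.9
```

View pics/s2.png

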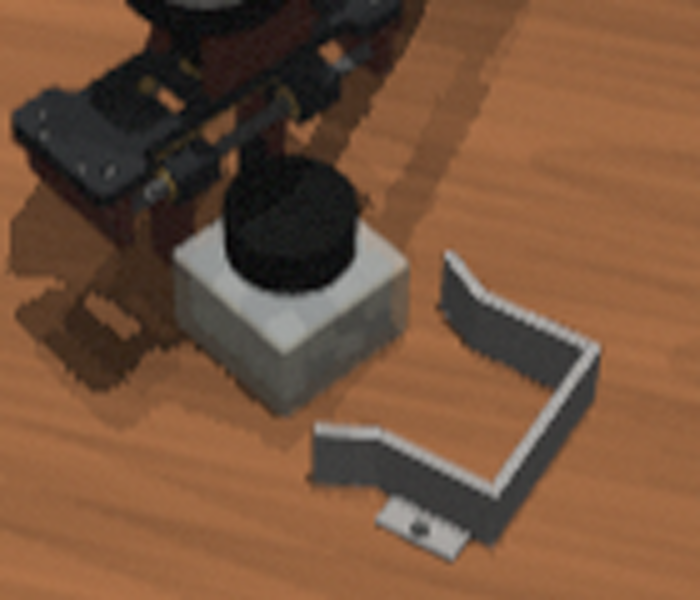

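Run:
```python
from plan import *
s=bot.capture('scene'); cs=lambda P:(np.array(P)+.5)/5-.5+[225,150]
J=np.array([[40,40],[40,-40],[-40,-40]])/1e3
x,e=fit(J,onz(s,cs([(408,264),(283,353),(173,255)]),.054)); x[:2]-=[0,-.001]
c,q=np.cos(TB),np.sin(TB); p=np.array([[c,q],[-q,c]])@(x[:2]-B)*1e3
print(x,e,'jar',p,np.degrees(x[2]-TB))
m=bot.cut_out('scene','cap')[0]['mask']; v,u=np.nonzero(m); k=onz(s,[u.mean(),v.mean()],.082)[0]; print('cap raw',np.array([[c,q],[-q,c]])@(k-B)*1e3)
t,h=inbrace(); print('tcp',t,np.degrees(h),'jar from tcp',t+50*np.array([np.cos(h),np.sin(h)]))
rows((*(t+50*np.array([np.cos(h),np.sin(h)])),h),-42,6)
```

```text
[ 0.55225413 -0.00720837  0.9943551 ] 0.0028962182069928732 jar [-96.04556622   9.14561934] -16.079768391933403
cap raw [-95.57250335   5.36582537]
tcp [-144.06499531   24.48301162] -15.953269632601309 jar from tcp [-95.99068603  10.7403486 ]
tcp [-144.06499531   24.48301162] -15.953269632601309
jar  -96.0  10.7 -16.0  row x   0.0 y  -0.0 az -0.00
jar  -90.0   9.0 -16.0  row x   6.2 y  -0.1 az  0.08
jar  -84.0   7.3 -15.7  row x   6.2 y   0.3 az -0.36
jar  -78.0   5.7 -14.9  row x   6.2 y   0.7 az -0.81
jar  -72.0   4.1 -13.6  row x   6.2 y   1.0 az -1.26
jar  -66.0   2.8 -11.9  row x   6.2 y   1.4 az -1.73
jar  -60.0   1.6  -9.6  row x   6.1 y   1.8 az -2.22
jar  -54.0   0.8  -6.9  row x   6.1 y   2.2 az -2.71
jar  -48.0   0.2  -3.7  row x   6.1 y   2.6 az -3.22
jar  -42.0   0.0   0.0  row x   6.1 y   3.0 az -3.71
```

```bash
python3 -m inch '[[0.5,6,0,0,0,0,0],[0.5,6,0.3,0,0,0,-0.4],[0.5,6,0.7,0,0,0,-0.8],[0.5,6,1,0,0,0,-1.3],[0.5,6,1.4,0,0,0,-1.7],[0.5,6,1.8,0,0,0,-2.2]]'
python3 - <<'E'
from plan import *
s=bot.capture('scene'); cv2.imwrite('pics/s3.png',cv2.resize(s['frame'][150:270,225:365,::-1],None,fx=5,fy=5,interpolation=cv2.INTER_CUBIC))
t,h=inbrace(); rows((*(t+50*np.array([np.cos(h),np.sin(h)])),h),-38,6)
E
```

```text
time: 6.85
position: [0.5467, -0.0213, 0.0458]
ee_rot: [[0.446, 0.895, -0.0], [0.895, -0.446, -0.002], [-0.002, 0.0, -1.0]]
contact_force: [-2.1, -4.3, 3.0]
grip_width: 0.0442
grasp_force: 2.8
tcp [-110.20064586   10.12094811] -9.36878061118657
jar  -60.9   2.0  -9.4  row x   0.0 y  -0.0 az -0.00
jar  -54.9   1.1  -7.2  row x   6.1 y   1.8 az -2.16
jar  -48.9   0.5  -4.8  row x   6.1 y   1.9 az -2.37
jar  -42.9   0.1  -2.3  row x   6.1 y   2.1 az -2.59
jar  -38.0  -0.0  -0.0  row x   4.9 y   1.9 az -2.25
```

View pics/s3.png

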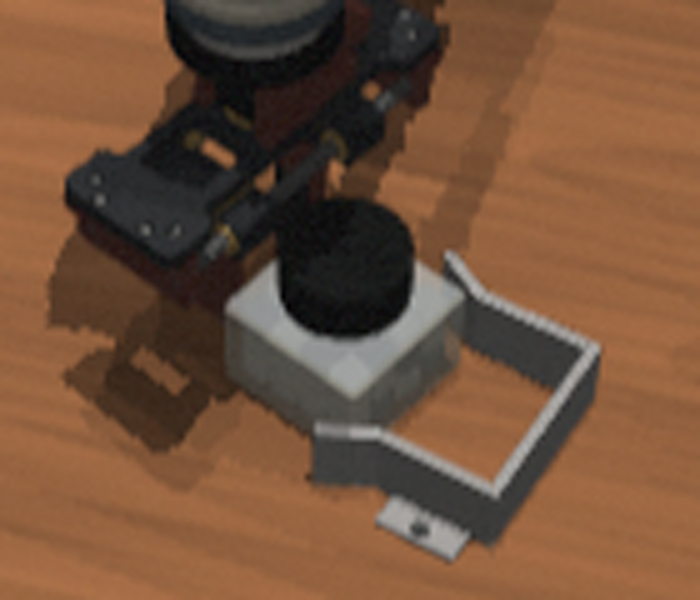

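```bash
python3 -m inch '[[0.5,6,1.8,0,0,0,-2.2],[0.5,6,1.9,0,0,0,-2.4],[0.5,6,2.1,0,0,0,-2.6],[0.5,5,1.9,0,0,0,-2.2],[0.5,3,0,0,0,0,0]]'
python3 - <<'E'
from plan import *
s=bot.capture('scene'); cv2.imwrite('pics/s4.png',cv2.resize(s['frame'][150:270,225:365,::-1],None,fx=5,fy=5,interpolation=cv2.INTER_CUBIC))
print(inbrace())
E
```

```text
time: 7.4
position: [0.5639, -0.0001, 0.0458]
ee_rot: [[0.294, 0.956, -0.0], [0.956, -0.294, -0.001], [-0.001, 0.0, -1.0]]
contact_force: [-2.2, -5.7, 3.1]
grip_width: 0.044
grasp_force: 2.9
(array([-85.41233133,   0.187694  ]), np.float64(-0.0038372530606236577))
```

View pics/s4.png

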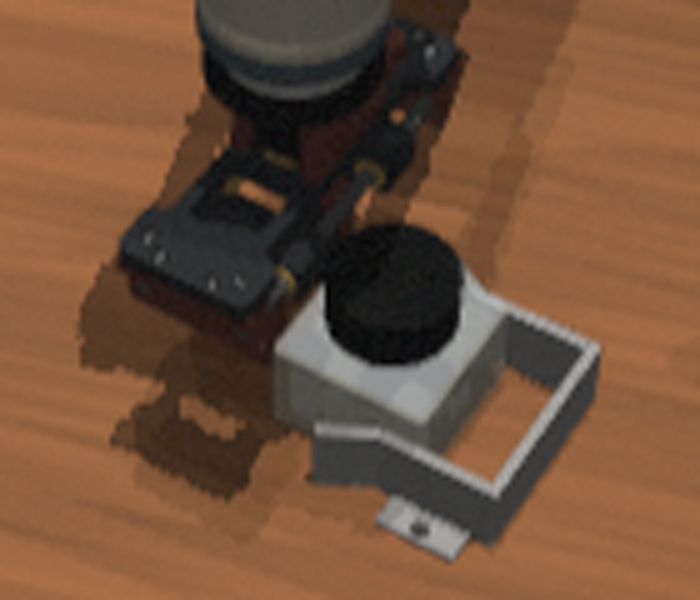

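```bash
python3 -m inch '[[0.5,5,0,0,0,0,0],[0.5,5,0,0,0,0,0],[0.5,5,0,0,0,0,0],[0.5,5,0,0,0,0,0]]'
python3 -m inch '[[0.5,4,0,0,0,0,0],[0.5,4,0,0,0,0,0],[0.5,2,0,0,0,0,0]]'; python3 -c "
from plan import *
print(inbrace())"
```

```text
time: 7.85
position: [0.5695, 0.0191, 0.0458]
ee_rot: [[0.295, 0.955, -0.0], [0.955, -0.295, -0.001], [-0.001, 0.0, -1.0]]
contact_force: [-1.3, -5.2, 3.1]
grip_width: 0.0443
grasp_force: 2.9
time: 8.15
position: [0.5725, 0.0289, 0.0458]
ee_rot: [[0.295, 0.955, -0.0], [0.955, -0.295, -0.001], [-0.001, 0.0, -1.0]]
contact_force: [-2.0, -5.8, 2.9]
grip_width: 0.0436
grasp_force: 2.9
(array([-55.63943703,   0.27988681]), np.float64(-0.0038497574890135056))
```

```bash
for i in 1; do python3 -m inch '[[0.5,2,0,0,0,0,0],[0.5,2,0,0,0,0,0]]'; done; python3 -m inch '[[0.5,1,0,0,0,0,0],[0.5,1,0,0,0,0,0]]';  python3 -c "
from plan import *
print(inbrace())"
```

```text
time: 8.35
position: [0.5736, 0.0325, 0.0458]
ee_rot: [[0.295, 0.955, -0.0], [0.955, -0.295, -0.001], [-0.001, 0.0, -1.0]]
contact_force: [-2.2, -5.0, 2.5]
grip_width: 0.0445
grasp_force: 2.9
time: 8.55
position: [0.5742, 0.0341, 0.0458]
ee_rot: [[0.295, 0.955, -0.0], [0.955, -0.295, -0.002], [-0.002, 0.0, -1.0]]
contact_force: [-3.2, -8.6, 4.8]
grip_width: 0.0437
grasp_force: 4.6
(array([-50.16075189,   0.23419292]), np.float64(-0.004091186629846311))
```

Force is rising at x≈-50 as expected (wall contact). Press a little more to confirm.

```bash
python3 -m inch '[[0.5,1,0,0,0,0,0],[0.5,0.5,0,0,0,0,0]]';python3 -m inch '[[0.5,0.5,0,0,0,0,0],[0.5,0,0,0,0,0,0]]';  python3 - <<'E'
from plan import *
print(inbrace())
c=bot.capture('top'); cv2.imwrite('pics/t5.png',np.hstack([cv2.resize(c['frame'][165:265,200:280,::-1],None,fx=5,fy=5,interpolation=cv2.INTER_CUBIC),cv2.resize(bot.capture('scene')['frame'][170:270,285:365,::-1],None,fx=5,fy=5,interpolation=cv2.INTER_CUBIC)]))
E
```

```text
time: 8.75
position: [0.5742, 0.0341, 0.0458]
ee_rot: [[0.296, 0.955, -0.002], [0.955, -0.296, -0.004], [-0.005, -0.0, -1.0]]
contact_force: [-3.5, -12.4, 4.1]
grip_width: 0.0437
grasp_force: 6.5
time: 8.95
position: [0.5742, 0.0342, 0.0458]
ee_rot: [[0.296, 0.955, -0.002], [0.955, -0.296, -0.005], [-0.005, -0.0, -1.0]]
contact_force: [-5.3, -12.8, 5.2]
grip_width: 0.044
grasp_force: 6.7
(array([-50.07071726,   0.18671032]), np.float64(-0.004668594520646829))
```

View pics/t5.png

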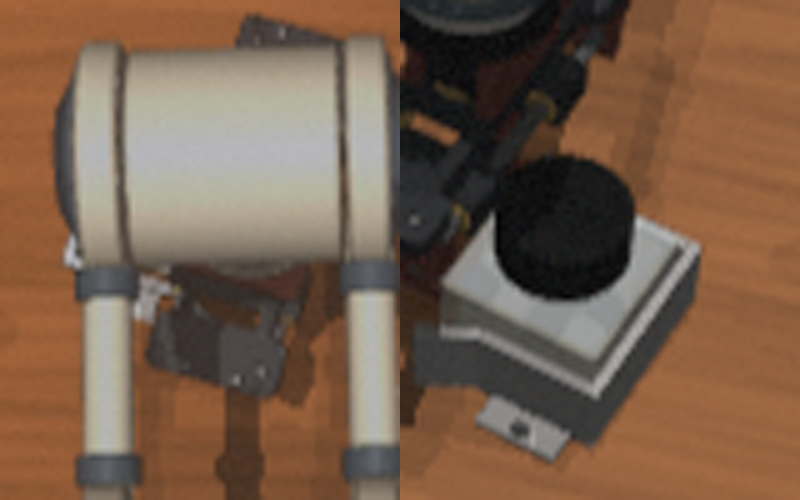

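```bash
python3 -m inch '[[0.5,-4,0,0,0,0,0],[0.5,-16,0,0,0,0,0],[0.3,0,0,-30,0,0,0],[0,0,0,-45,0,0,0],[0,0,0,-45,0,0,0],[0,-40,0,0,0,0,0],[0,-40,0,0,0,0,0],[0,0,0,0,0,0,0]]'
python3 - <<'E'
from plan import *
p,h=inbrace(); print(p,np.degrees(h))
c,q=np.cos(TB),np.sin(TB); W=np.array([[c,q],[-q,c]])
im=[]
for n in('top','scene'):
    k=bot.capture(n); im.append(cv2.resize(k['frame'][165:265,200:280,::-1] if n=='top' else k['frame'][170:270,285:365,::-1],None,fx=5,fy=5,interpolation=cv2.INTER_CUBIC))
    for o,z in(('cap',.082 if n=='scene' else .0895),):
        r=bot.cut_out(n,o)
        for d in r[:2]:
            v,u=np.nonzero(d['mask']); print(n,o,round(d['conf'],2),d['mask'].sum(),W@(onz(k,[u.mean(),v.mean()],z)[0]-B)*1e3)
cv2.imwrite('pics/t6.png',np.hstack(im))
E
```

```text
time: 9.85
position: [0.5445, -0.0621, 0.1659]
ee_rot: [[0.298, 0.955, 0.0], [0.955, -0.298, -0.001], [-0.001, 0.001, -1.0]]
contact_force: [0.7, 0.5, 0.3]
grip_width: 0.0869
grasp_force: 0.0
[-150.86295327    0.59117338] -0.3867313854545274
top cap 0.65 480 [0.49578253 0.64238224]
scene cap 0.95 709 [ 0.45565431 -5.2160252 ]
scene cap 0.62 890 [ 34.12265674 -73.47525181]
```

View pics/t6.png

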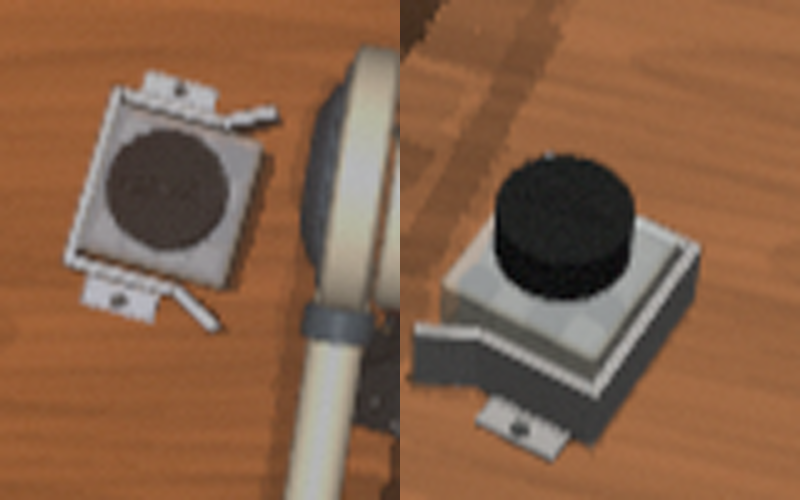

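```bash
python3 -m inch '[[0,40,0,0,0,0,0],[0,40,0,0,0,0,0],[0,40,0,0,0,0,0],[0,31,0,0,0,0,-0.4],[0,0,0,0,0,0,0]]'
python3 -m inch '[[0,0,0,30,0,0,0],[0,0,0,30,0,0,0],[0,0,0,15,0,0,0],[0,0,0,9,0,0,0],[0,0,0,0,0,0,0]]'; python3 -c "
from plan import *
print(inbrace())"
```

```text
time: 10.55
position: [0.5901, 0.0908, 0.1647]
ee_rot: [[0.281, 0.96, -0.001], [0.96, -0.281, 0.002], [0.001, -0.002, -1.0]]
contact_force: [0.1, -0.4, -0.6]
grip_width: 0.088
grasp_force: 0.0
time: 11.05
position: [0.5894, 0.0857, 0.0806]
ee_rot: [[0.287, 0.958, -0.002], [0.958, -0.287, -0.0], [-0.001, -0.002, -1.0]]
contact_force: [-0.3, 0.1, -0.5]
grip_width: 0.088
grasp_force: 0.0
(array([3.67922726, 0.7069002 ]), np.float64(0.004402066903303137))
```

```bash
python3 -m inch '[[0,-3.5,0,0,0,0,0],[0,0,0,0,0,0,0]]'; python3 -m inch '[[0.2,0,0,0,0,0,0],[0.35,0,0,0,0,0,0],[0.5,0,0,0,0,0,0],[0.6,0,0,0,0,0,0],[0.6,0,0,0,0,0,0],[0.6,0,0,0,0,0,0]]' 40; python3 -c "
from plan import *
print(inbrace(), bot.read_state()['wrist_torque'])"
```

```text
time: 11.25
position: [0.5898, 0.0821, 0.0835]
ee_rot: [[0.288, 0.958, 0.003], [0.958, -0.288, 0.0], [0.001, 0.003, -1.0]]
contact_force: [-0.0, -0.1, 1.9]
grip_width: 0.0877
grasp_force: 0.0
time: 11.85
position: [0.5888, 0.0826, 0.0818]
ee_rot: [[0.287, 0.958, -0.0], [0.958, -0.287, 0.0], [-0.0, -0.0, -1.0]]
contact_force: [-3.1, -0.0, 2.1]
grip_width: 0.0601
grasp_force: 40.0
(array([0.52449467, 0.38812033]), np.float64(0.004582468608023582)) [-0.01851411  0.4019684   0.00383885]
```

```bash
python3 -m inch '[[0.6,1.5,0,0,0,0,0],[0.6,0,0,0,0,0,-4],[0.6,0,0,0,0,0,-4],[0.6,0,0,0,0,0,-4]]' 45; python3 -c "
from plan import *
print(inbrace(), bot.read_state()['wrist_torque'])"
```

```text
time: 12.25
position: [0.5898, 0.0836, 0.0821]
ee_rot: [[0.08, 0.997, 0.001], [0.997, -0.08, -0.001], [-0.0, 0.001, -1.0]]
contact_force: [-1.4, -1.7, 2.3]
grip_width: 0.06
grasp_force: 45.0
(array([ 1.7252411 , -0.29987974]), np.float64(0.2161019005801319)) [-0.1982476   0.21668177 -0.11278846]
```

```bash
python3 -m inch '[[0.6,0,0,0,0,0,-5],[0.6,0,0,0,0,0,-5],[0.6,0,0,0,0,0,-5],[0.6,0,0,0,0,0,-5],[0.6,0,0,0,0,0,-5],[0.6,0,0,0,0,0,-5]]'
python3 - <<'E'
from plan import *
print(inbrace(), bot.read_state()['wrist_torque'])
s=bot.capture('scene'); cv2.imwrite('pics/s7.png',cv2.resize(s['frame'][160:270,270:370,::-1],None,fx=5,fy=5,interpolation=cv2.INTER_CUBIC))
E
```

```text
time: 12.85
position: [0.5901, 0.0842, 0.0827]
ee_rot: [[-0.431, 0.903, 0.002], [0.903, 0.431, 0.0], [-0.001, 0.002, -1.0]]
contact_force: [-0.5, 0.7, 4.9]
grip_width: 0.06
grasp_force: 45.0
(array([ 2.37041765, -0.39889844]), np.float64(0.7409079598003654)) [ 0.01614695  0.25415955 -0.08424693]
```

View pics/s7.png

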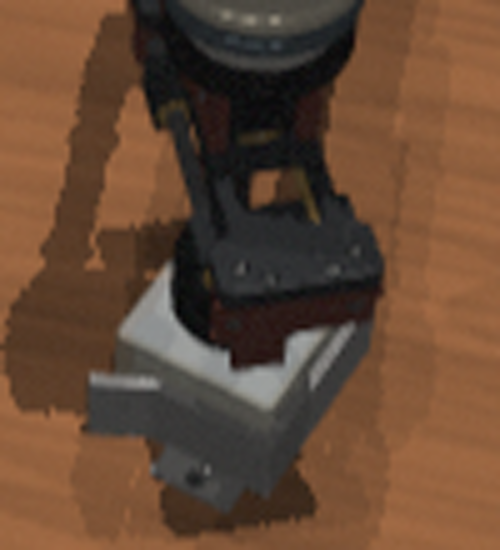

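```bash
python3 -m inch '[[0.6,0,0,0,0,0,-5],[0.6,0,0,0,0,0,-5],[0.6,0,0,0,0,0,-5],[0.6,0,0,0,0,0,-5],[0.6,0,0,0,0,0,-5],[0.6,0,0,0,0,0,-5],[0.6,0,0,0,0,0,-5],[0.6,0,0,0,0,0,-5]]'
python3 - <<'E'
from plan import *
print(inbrace(), bot.read_state()['wrist_torque'])
E
```

```text
time: 13.7
position: [0.5904, 0.0842, 0.0834]
ee_rot: [[-0.909, 0.416, 0.003], [0.416, 0.909, 0.001], [-0.003, 0.002, -1.0]]
contact_force: [-2.1, 0.7, 7.4]
grip_width: 0.0599
grasp_force: 45.0
(array([ 2.53547497, -0.72427292]), np.float64(1.437401115976543)) [ 0.06884515  0.149246   -0.02353622]
```

```bash
python3 -m inch '[[0.6,0.2,1.5,0,0,0,0],[0.6,0.2,1.5,0,0,0,0],[0.6,0,0,0,0,0,0]]'
python3 - <<'E'
from plan import *
print(inbrace(), bot.read_state()['wrist_torque'])
s=bot.capture('scene'); a=s['frame'][160:270,270:350,::-1]; cv2.imwrite('pics/s8.png',cv2.resize(a,None,fx=5,fy=5,interpolation=cv2.INTER_CUBIC))
E
```

```text
time: 14.0
position: [0.5907, 0.0847, 0.0832]
ee_rot: [[-0.907, 0.421, 0.001], [0.421, 0.907, -0.004], [-0.003, -0.003, -1.0]]
contact_force: [-3.6, -6.5, 7.9]
grip_width: 0.0601
grasp_force: 45.0
(array([ 3.04140089, -0.88226654]), np.float64(1.432580685828738)) [-1.26860981  0.65073346  0.06966732]
```

View pics/s8.png

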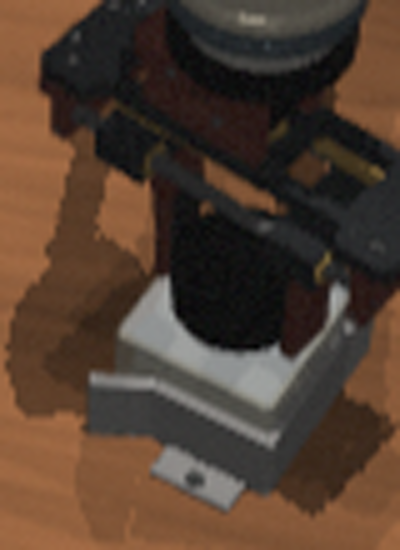

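```bash
cat > edge.py <<'E'
import cv2,numpy as np
def edge(g,lo,hi):
    # g: 5x crop with origin (270,160); darkest-going vertical transition near shoulder edge
    g=cv2.GaussianBlur(g,(0,0),3).astype(float); d=np.diff(g,axis=0); P=[]
    for c in range(135,262,6):
        r0=int(330+(c-118)*.5); seg=d[r0-18:r0+24,c]; i=int(np.argmin(seg)); P.append((c,r0-18+i,-seg[i]))
    P=np.array(P); k=np.polyfit(P[:,0],P[:,1],1)
    for _ in range(3):
        e=np.abs(P[:,1]-np.polyval(k,P[:,0])); k=np.polyfit(P[e<4,0],P[e<4,1],1)
    return k[0],np.polyval(k,125),np.polyval(k,265),int((e<4).sum()),len(P)
if __name__=='__main__':
    t=cv2.imread('pics/t6.png',0)[:,400:]; z=np.zeros((550,500),np.uint8); z[50:550,75:475]=t; print('seated',edge(z,0,0))
    for f in('s7','s8'): print(f,edge(cv2.imread(f'pics/{f}.png',0),0,0))
E
python3 edge.py
```

```text
seated (np.float64(0.513175230566535), np.float64(335.85638998682475), np.float64(407.7009222661396), 22, 22)
s7 (np.float64(0.4948240165631475), np.float64(337.05966497270845), np.float64(406.3350272915491), 22, 22)
s8 (np.float64(0.4944475814041028), np.float64(337.17805383022784), np.float64(406.4007152268022), 22, 22)
```

```bash
python3 -m inch '[[0.6,0.2,1.5,0,0,0,1],[0.6,0.2,1.5,0,0,0,1],[0.6,0,0,0,0,0,0]]'
python3 - <<'E'
from plan import *; from edge import edge
print(inbrace(), bot.read_state()['wrist_torque'])
s=bot.capture('scene'); a=s['frame'][160:270,270:350,::-1]; print(edge(cv2.cvtColor(cv2.resize(a,None,fx=5,fy=5,interpolation=cv2.INTER_CUBIC),6),0,0))
for n,p in(('seated',[(125,335.9),(265,407.7)]),('s8',[(125,337.2),(265,406.4)])):
    w=onz(s,(np.array(p)+.5)/5-.5+[270,160],.054); d=w[1]-w[0]; print(n,np.degrees(np.arctan2(d[1],d[0])),w)
E
```

```text
time: 14.35
position: [0.5911, 0.0847, 0.0831]
ee_rot: [[-0.891, 0.454, -0.0], [0.454, 0.891, -0.009], [-0.004, -0.008, -1.0]]
contact_force: [-6.7, -17.4, 10.1]
grip_width: 0.0601
grasp_force: 45.0
(array([ 3.17530288, -1.22707875]), np.float64(1.3956842657559085)) [-2.78950683  1.11072586  0.17598152]
(np.float64(0.49632975719932276), np.float64(336.8588368153586), np.float64(406.3450028232637), 22, 22)
seated 72.09788899507696 [[0.61606561 0.03634763]
 [0.63794235 0.10407078]]
s8 73.07082477170435 [[0.61675814 0.03652451]
 [0.63727313 0.10392389]]
```

```bash
python3 -m inch '[[0.6,-0.4,-3,0,0,0,0],[0.6,-0.2,-2.2,0,0,0,0],[0.6,0,0,0,0,0,0]]'; python3 -m inch '[[0.6,0,0,-2,0,0,0],[0.6,0,0,-2,0,0,0],[0.6,0,0,-2,0,0,0],[0.6,0,0,0,0,0,0]]'
python3 - <<'E'
from plan import *; from edge import edge
print(inbrace(), bot.read_state()['wrist_torque'])
s=bot.capture('scene'); a=s['frame'][160:270,270:350,::-1]; print(edge(cv2.cvtColor(cv2.resize(a,None,fx=5,fy=5,interpolation=cv2.INTER_CUBIC),6),0,0))
E
```

```text
time: 14.7
position: [0.5908, 0.0841, 0.0835]
ee_rot: [[-0.892, 0.452, 0.004], [0.452, 0.892, -0.001], [-0.004, 0.001, -1.0]]
contact_force: [1.0, -2.4, 5.8]
grip_width: 0.06
grasp_force: 45.0
time: 15.1
position: [0.589, 0.0848, 0.0871]
ee_rot: [[-0.893, 0.45, -0.001], [0.45, 0.893, -0.0], [0.001, -0.001, -1.0]]
contact_force: [0.7, -0.5, -0.3]
grip_width: 0.06
grasp_force: 45.0
(array([2.65422975, 0.76214771]), np.float64(1.4003145427791495)) [-0.24903391  0.01660768 -0.02925082]
(np.float64(0.4955768868812353), np.float64(337.1865236213062), np.float64(406.56728778467914), 22, 22)
```

```bash
python3 -m inch '[[0.6,0,0,-3,0,0,0],[0.6,0,0,-3,0,0,0],[0.6,0,0,-3,0,0,0],[0.6,0,0,0,0,0,0]]'
python3 - <<'E'
from plan import *; from edge import edge
print(inbrace(), bot.read_state()['wrist_torque'])
s=bot.capture('scene'); a=s['frame'][160:270,270:350,::-1]; print(edge(cv2.cvtColor(cv2.resize(a,None,fx=5,fy=5,interpolation=cv2.INTER_CUBIC),6),0,0))
E
```

```text
time: 15.55
position: [0.5897, 0.0851, 0.0974]
ee_rot: [[-0.893, 0.449, 0.001], [0.449, 0.893, 0.001], [-0.001, 0.001, -1.0]]
contact_force: [0.3, 0.1, -0.9]
grip_width: 0.0603
grasp_force: 45.0
(array([3.18093904, 0.24631212]), np.float64(1.4008065077791962)) [-0.01133283 -0.01125684  0.03692542]
(np.float64(0.5059288537549415), np.float64(336.61264822134393), np.float64(407.44268774703573), 22, 22)
```

Cap is free (force ≈ its weight) and the jar has not moved. Lift on to roughly 50 mm total.

```bash
python3 -m inch '[[0.6,0,0,-5,0,0,0],[0.6,0,0,-6,0,0,0],[0.6,0,0,-6,0,0,0],[0.6,0,0,-6,0,0,0],[0.6,0,0,-6,0,0,0],[0.6,0,0,-5,0,0,0],[0.6,0,0,-3,0,0,0],[0.6,0,0,0,0,0,0]]'; python3 -m inch '[[0.6,0,0,0,0,0,0],[0.6,0,0,0,0,0,0]]'
python3 - <<'E'
from plan import *; from edge import edge
print(inbrace(), bot.read_state()['wrist_torque'])
s=bot.capture('scene'); a=s['frame'][160:270,270:350,::-1]; print(edge(cv2.cvtColor(cv2.resize(a,None,fx=5,fy=5,interpolation=cv2.INTER_CUBIC),6),0,0))
for q in('cap','jar'):
    for d in bot.cut_out('scene',q)[:2]: print(q,d['conf'],d['box'],d['mask'].sum())
cv2.imwrite('pics/end.png',s['frame'][:,:,::-1])
E
```

```text
time: 16.4
position: [0.5896, 0.0848, 0.1343]
ee_rot: [[-0.893, 0.449, 0.001], [0.449, 0.893, 0.0], [-0.001, 0.0, -1.0]]
contact_force: [-0.2, -0.4, -0.6]
grip_width: 0.0598
grasp_force: 45.0
time: 16.6
position: [0.5892, 0.0848, 0.1332]
ee_rot: [[-0.893, 0.449, -0.001], [0.449, 0.893, -0.0], [0.001, -0.0, -1.0]]
contact_force: [-0.5, -0.3, -0.6]
grip_width: 0.06
grasp_force: 45.0
(array([2.7137914 , 0.61367038]), np.float64(1.4006529058320591)) [ 0.04579527 -0.04475003  0.00117809]
(np.float64(0.5061170713344629), np.float64(336.3261810653115), np.float64(407.18257105213627), 22, 22)
cap 0.77 [303.8, 186.3, 21.2, 28.6] 531
cap 0.41 [123.1, 208.1, 43.9, 28.3] 1208
jar 0.94 [296.2, 212.1, 41.5, 35.4] 1008
```

```bash
python3 -c "
from station import bot
print(bot.sign_off())"
```

```text
the job is handed in; nothing more can be done
None
```

I handed the job in at about 16.6 s: the jar was pressed home against the brace's end wall and its edge has stayed within about 1° since. The cap was unscrewed about 80° and is still held level in the gripper, about 23 mm above the jar's mouth.

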